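# Hold the hidden bolt head so the loose clamp arm stays level

## Robot

A 7-joint arm with a two-finger parallel gripper is mounted at the origin on a cart in front of the work surface, level with it; the furniture and walls round the work are solid. World frame = base frame: x ahead of the robot, y to its left, z up, the work surface at z = 0. Lengths are in mm, angles in rad, forces in N, time in s.
With the tool pointing down it reaches from about 425 to 950 mm from the base axis. Payload 4.7 kg.
Tool frame: the origin (TCP) lies at the very end of the fingers, on their centre line; the grasp point (between the pads) lies 19 mm behind it; z points along the fingers, y is the direction in which the jaws open and shut (so a half turn about z gives the same grasp; the last joint's range is limited). The gripper opens to 87 mm and grips with 3 to 60 N. Pads are 19 mm wide; open, the fingers measure 117 mm over their backs; the gripper's body (75 mm by 190 mm) begins 51 mm behind the grasp point.
Start: joints at [-0.029, 0.469, -0.049, 1.532, 0.024, 1.141, -0.082], TCP at [675.018, 0.046, 222.573] pointing down, gripper open.
Joint ranges: [-2.59, 2.59], [-0.33, 1.99], [-1.39, 1.29], [0.1, 2.45], [-1.04, 4.18], [0.21, 1.99], [-2.66, 2.66]. Speed limits (rad/s): [2.57, 2.57, 3.14, 3.14, 3.14, 3.14, 3.14].

## Interface

Orientations are given as a rotation vector (axis times angle).
In Python, from bench import get_state, get_image, sign_off gives the robot as it stands.
- The arm moves only by the tool step_arm, never from a script. Its argument "increments" is a list that holds one entry, the list of rows, each a list of 4 numbers: the shift along the tool's x, y, z in m, then the turn about the tool's z in rad. A call has exactly 8 rows; each row shifts and turns the commanded pose from where the row before left it, along the tool's axes as they then stand; what a row does not reach is not made up. A row lasts 1/10 s, in which the tool goes at most 50 mm and 8.59 degrees, less where a joint would pass 70% of its speed; a pose out of reach is approached as far as the arm can. A call is refused whole if a number of a shift passes 0.05 or a number of a turn 0.15, either way. A call with a gripper value outside its range is refused whole. "grip" is the finger opening in m, from 0 to 0.087, set as the call begins (left out, the last holds). The fingers move at their own pace and stop on an object; "grip_force" is the grip in N (left out, the last holds). Time passes only in rows, so rows that do not move let the fingers close, or fill a call up. It gives the time, the measured TCP pose, the force and the opening at its end, in the units of the state.
- get_state(): the state, without advancing time (a new reading comes with each control period).
- get_image(name): name is "scene" or "side" or "wrist"; returns a dict with "img" (400x640x3 uint8, blue, green, red), "intrinsics" (3x3 intrinsics, pixels), "world_to_cam" (4x4, takes a point from world to camera coordinates). Camera axes: x right, y up, looking along -z (the intrinsics and any distortion apply to the point x, -y, -z); pixel columns grow to the right and rows downward; lengths in mm; the calibration is good to about 2 mm. A picture is of the moment at which its call begins. There is no depth.
- sign_off(): hands the job in, once; it reports no verdict.
The state is a dict: "time_s": time; "joints": joint angles; "qd": joint speeds; "effort": joint torques, N m; "ee_pos": TCP position; "eef_rot": TCP orientation; "wrist_force": force on the tool from outside, world axes, zero at the start; "moment": the same for the moment, N m; "gripper_width": opening from 0.0 (shut) to 1.0 (fully open).
Only numpy, scipy, OpenCV 4.12 (cv2) and the standard library are available. Lean on these libraries where they do the work, as an engineer would, in place of code of your own. Each camera call takes 0.05 s, during which the arm holds its last target. There are 200 camera calls.

## Task

The clamp arm on the front of the small bench stand has worked loose and droops. Reach down into the narrow gap behind the stand's front bracket, take the hidden hexagon bolt head there between the fingers, turn it until the clamp arm is level again, and finish while still holding the head firmly so that it cannot turn back (someone will tighten the nut then). Do not touch the clamp arm itself, and leave the beaker, vial, dish and amber bottle where they are.

Things in the scene. Friction and masses are not known exactly. Their poses are not given: they have to be found in the camera images.
- stand: Bench stand fixed to the worktop: grey base 132 x 110 x 10 mm (x -57 to 75, y -55 to 55) with two upright aluminium plates. Origin: on the worktop under the middle of the front bracket; +z up, -x its front, roughly to the robot (yaw -0.35 to 0.15 rad). Front bracket: x -4 to 4, y -26 to 26 mm, top 129 mm above the worktop. Bolt along its x axis at y = 0, 105 mm above the worktop.
- gap (a point): Middle of the gap's open top, at (29, 0, 129) mm in the stand's frame. The gap lies between the front bracket and the equal backing plate (x 54 to 62), is 50 mm wide in x and open above and at both sides (y). Foot tabs widen the plates to y -46..46 below 49 mm height.
- bolt_head: Plain steel hexagon bolt head hidden in the gap, 24 mm across flats (27.7 across corners), 18 mm thick along x, 16 mm free to either plate. Origin: its centre, at (29, 0, 105) mm in the stand's frame. It only turns, with the bolt: its x is the bolt axis, two flats face +y and -y of its own frame, so they stand upright when the clamp arm is level.
- bolt (a joint): Angle (rad) of bolt, head and clamp arm together about the stand's -x axis: 0 = clamp arm level, positive = drooped. It hangs by its weight on a stop at +0.40 and falls back there when let go; a second stop is at -0.40. Holding it level takes about 0.04 to 0.09 N m; little friction.
- boom: Clamp arm, not to be touched: aluminium bar 6 mm thick, 18 mm high on the front side of the bracket, keyed to the bolt, pointing to the stand's +y (the robot's left), with a 34 mm ring and a small clamp screw at its end; 132 mm long from the bolt axis. Origin on the bolt axis, at (-11.5, 0, 105) mm in the stand's frame; y along the bar.
- boom_tip (a point): Centre of the ring at the outer end of the clamp arm, 101 mm from the bolt axis; at the height of the bolt axis (105 mm above the worktop) when level.
- beaker: Bystander: small glass beaker, 56 mm wide, 58 mm high, origin at the centre of its underside.
- brown_vial: Bystander: brown vial, 22 mm wide, 44 mm high, origin at the centre of its underside.
- dish: Bystander: petri dish, 92 mm wide, 16 mm high, origin at the centre of its underside.
- amber: Bystander: small amber bottle, 52 mm wide, 92 mm high, origin at the centre of its underside.

How it is judged:
By the outcome, as a careful person would: the job done as asked, in the order asked, and still so for the second after the job is handed in, while the arm keeps its last pose, push and grip.
It also fails if it takes over 30 s, if anything falls off the work surface, if the arm or the gripper's body presses on something with over 40 N, if the wrist force passes 120 N, or if a joint passes its speed limit or range.

## Working session

There is one attempt and no reset: what is moved stays moved. The work goes in short steps, Python scripts to look and compute and a tool call to move; the robot and the scene stay as the last step left them, time stands still between calls to the robot, and variables do not carry over. Pictures are saved under pics/ and viewed, about 8 in all and at most 12, crops included, and the job is handed in when it is done.

Besides the shell and the picture viewer there is one more tool, called after "Call:" by a JSON object that holds its "method" and its "body", one argument or row to a line. step_arm: Moves the arm, as the interface text tells. Its arguments: {"type":"object","properties":{"increments":{"type":"array","items":{"type":"array","items":{"type":"array","items":{"type":"number"}}}},"grip":{"type":"number"},"grip_force":{"type":"number"}},"required":["increments"]}

```bash
ls; mkdir -p pics; cat > h.py <<'E'
import numpy as np, cv2
from bench import get_state, get_image
def snap(n,f):
    d=get_image(n); cv2.imwrite('pics/'+f,d['img']); np.savez('pics/'+f+'.npz',K=d['intrinsics'],T=d['world_to_cam']); return d
def load(f):
    z=np.load('pics/'+f+'.npz'); return cv2.imread('pics/'+f),np.array(z['K']),np.array(z['T'])
def proj(K,T,p):
    c=(T@np.append(p,1))[:3]; q=K@np.array([c[0],-c[1],-c[2]]); return q[:2]/q[2]
def ray(K,T,uv):
    d=np.linalg.inv(K)@np.array([uv[0],uv[1],1.]); d=np.array([d[0],-d[1],-d[2]])
    R=T[:3,:3]; return -R.T@T[:3,3], R.T@d
def onz(K,T,uv,z):
    o,d=ray(K,T,uv); return o+d*(z-o[2])/d[2]
E
python3 - <<'E'
from h import *
for n in ['scene','side','wrist']:
    d=snap(n,n+'0.png'); print(n,{k:(v if k!='img' else 0) for k,v in d.items() if k not in('intrinsics','world_to_cam')}); print(np.round(d['intrinsics'],1).tolist(),np.round(ray(d['intrinsics'],d['world_to_cam'],(320,200)),2).tolist())
print(get_state())
a=np.vstack([cv2.imread('pics/scene0.png')[:, :],]);
E
```

```text
pics
scene {'img': 0}
[[378.5, 0.0, 318.2], [0.0, 378.5, 200.1], [0.0, 0.0, 1.0]] [[21.7, -577.07, 543.93], [0.62, 0.59, -0.51]]
side {'img': 0}
[[442.1, 0.0, 324.7], [0.0, 442.1, 206.5], [0.0, 0.0, 1.0]] [[96.88, 671.87, 649.4], [0.45, -0.73, -0.52]]
wrist {'img': 0}
[[339.4, 0.0, 319.1], [0.0, 339.4, 198.1], [0.0, 0.0, 1.0]] [[675.14, 81.88, 383.41], [0.0, -0.3, -0.95]]
{'time_s': 0.15, 'joints': array([-0.02886211,  0.46923715, -0.04855444,  1.53336316,  0.02410658,
        1.1410285 , -0.08232516]), 'qd': array([ 0.00010303, -0.00326152,  0.00019747, -0.00391684,  0.00065869,
       -0.00084274,  0.00053542]), 'effort': array([ 7.46239912e-04, -5.08426881e+01, -8.08802387e-02, -2.36421436e+01,
       -6.13636756e-02,  3.56170710e-02,  1.36465555e-04]), 'ee_pos': array([ 6.74561181e+02, -3.36822028e-02,  2.21777090e+02]), 'eef_rot': array([-2.22083116e+00, -2.22067109e+00,  1.68566048e-03]), 'wrist_force': array([ 0.04784308, -0.5001605 ,  0.15626773]), 'moment': array([0.0135996 , 0.00767072, 0.02224174]), 'gripper_width': 1.0031671555622839}
```

View pics/scene0.png

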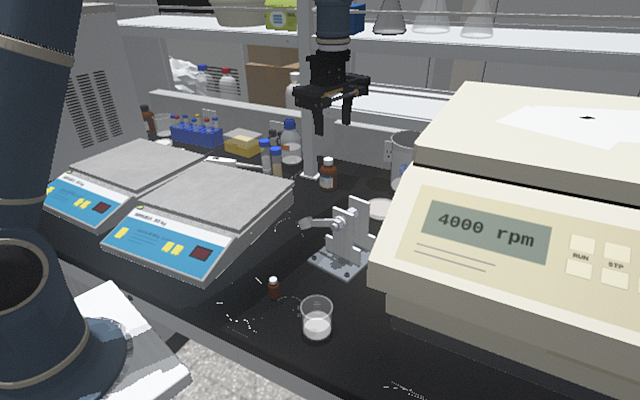

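View pics/side0.png

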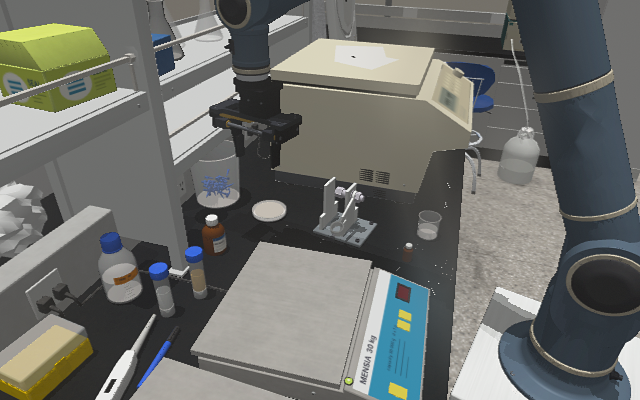

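View pics/wrist0.png

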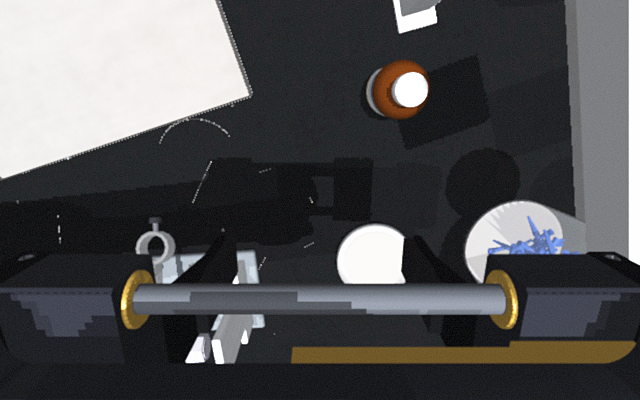

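The scene view shows the stand around (340,235), with the clamp arm pointing left to its ring at (305,222). The side view shows it at (345,215). In the wrist view the plates sit partly behind the gripper at (150–265, 230–360). I'll zoom in on the stand.

```bash
python3 - <<'E'
from h import *
a=cv2.imread('pics/scene0.png')[185:285,290:390]; b=cv2.imread('pics/side0.png')[165:265,300:400]
o=[]
for im,x0,y0 in((a,290,185),(b,300,165)):
    im=cv2.resize(im,(400,400),interpolation=cv2.INTER_CUBIC)
    for k in range(0,100,20):
        cv2.putText(im,str(x0+k),(k*4,10),0,.35,(0,255,255),1); cv2.putText(im,str(y0+k),(0,k*4+5),0,.35,(0,255,255),1)
        cv2.line(im,(k*4,12),(k*4,18),(0,255,255),1); cv2.line(im,(24,k*4),(30,k*4),(0,255,255),1)
    o.append(im)
cv2.imwrite('pics/crop1.png',np.hstack(o))
E
```

```text
(no output)
```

View pics/crop1.png

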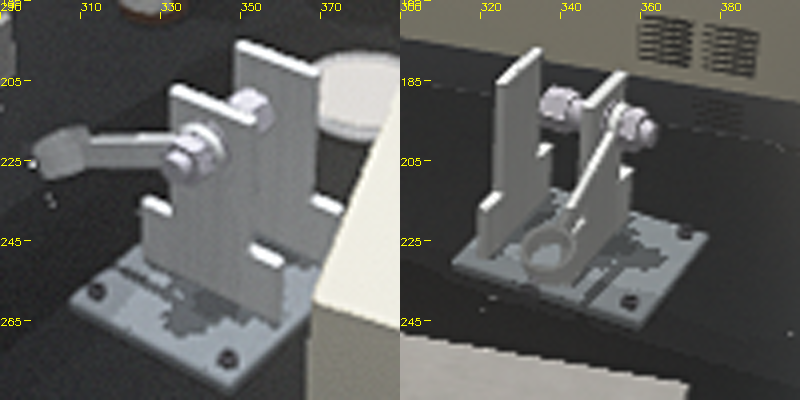

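```bash
cat > fit.py <<'E'
from h import *
def rigid(P,Q):
    P=np.array(P,float);Q=np.array(Q,float);p=P-P.mean(0);q=Q-Q.mean(0)
    th=np.arctan2((p[:,0]*q[:,1]-p[:,1]*q[:,0]).sum(),(p*q).sum())
    R=np.array([[np.cos(th),-np.sin(th)],[np.sin(th),np.cos(th)]]); t=Q.mean(0)-R@P.mean(0)
    return th,t,np.linalg.norm((R@P.T).T+t-Q,axis=1)
E
python3 - <<'E'
from fit import *
M=[(0,26,129),(0,-26,129),(58,26,129),(58,-26,129)]
S={'scene':([(172,88),(254,121),(238,43),(318,72)],290,185,0,[(70,302,(-57,55,10)),(232,387,(-57,-55,10))]),
   'side':([(585,105),(624,74),(498,80),(540,50)],300,165,400,[(453,260,(75,55,10)),(708,237,(-57,-55,10)),(640,322,(-57,55,10))])}
allP=[];allQ=[]
for n,(px,x0,y0,off,base) in S.items():
    _,K,T=load(n+'0.png'); P=[];Q=[]
    for (u,v),m in zip(px,M): P.append(m[:2]);Q.append(onz(K,T,((u-off)/4+x0,v/4+y0),m[2])[:2])
    for u,v,m in base: P.append(m[:2]);Q.append(onz(K,T,((u-off)/4+x0,v/4+y0),m[2])[:2])
    print(n,np.round(Q,1).tolist(),[np.round(x,3) for x in rigid(P,Q)]); allP+=P;allQ+=Q
th,t,r=rigid(allP,allQ);print('all',th,t,r.round(1))
R=np.array([[np.cos(th),-np.sin(th)],[np.sin(th),np.cos(th)]]);print('gap',R@[29,0]+t)
_,K,T=load('scene0.png');_,K2,T2=load('side0.png')
# bystanders: bottom guess
for n,uv,h in(('amber',(328,160),92),('vial',(272,279),44),('beaker',(317,299),58)): print(n,onz(K,T,uv,h).round(0))
for n,uv,h in(('amber',(211,219),92),('vial',(408,246),44),('dish',(269,209),16)): print(n,onz(K2,T2,uv,h).round(0))
E
```

```text
scene [[519.0, -137.2], [522.9, -188.3], [577.2, -133.4], [581.6, -183.8], [461.0, -114.9], [469.1, -221.8]] [np.float64(0.082), array([ 521.483, -163.287]), array([0.363, 1.146, 0.824, 0.647, 1.949, 0.929])]
side [[521.5, -133.3], [520.4, -179.9], [580.2, -130.2], [578.8, -177.7], [591.2, -99.4], [468.2, -212.6], [462.1, -107.2]] [np.float64(0.048), array([ 521.177, -157.006]), array([2.802, 3.643, 3.049, 2.964, 2.393, 2.431, 2.501])]
all 0.06660621318885414 [ 521.40418938 -160.00957588] [3.2 2.3 3.3 1.9 6.  3.3 2.  6.6 2.7 4.9 1.5 6.  2.1]
gap [ 550.33988553 -158.07942359]
amber [741.  78.  92.]
vial [ 349. -132.   44.]
beaker [ 360. -241.   58.]
amber [744.  91.  92.]
vial [ 350. -125.   44.]
dish [ 739. -109.   16.]
```

```bash
python3 - <<'E'
from fit import *
_,K,T=load('scene0.png');_,K2,T2=load('side0.png')
for z in(0,20): print('cent bottom',z,[onz(K2,T2,u,z).round(0)[:2].tolist() for u in((276,178),(345,186),(416,195))])
# vertical over y=-?: height of top edge above bottom points
for z in(150,200,250): print('cent top',z,[onz(K2,T2,u,z).round(0)[:2].tolist() for u in((272,80),(350,88),(432,97))],[onz(K,T,u,z).round(0)[:2].tolist() for u in((455,82),(413,155),(385,163))])
for z in(0,60,100): print('scene corner',[onz(K,T,u,z).round(0)[:2].tolist() for u in((368,288),(385,160))])
s=get_state(); print(cv2.Rodrigues(s['eef_rot'])[0].round(3))
E
```

```text
cent bottom 0 [[848.0, -283.0], [646.0, -359.0], [446.0, -429.0]]
cent bottom 20 [[824.0, -253.0], [629.0, -327.0], [435.0, -395.0]]
cent top 150 [[1179.0, -703.0], [878.0, -793.0], [584.0, -874.0]] [[1551.0, 108.0], [810.0, -146.0], [726.0, -121.0]]
cent top 200 [[1070.0, -565.0], [800.0, -646.0], [535.0, -719.0]] [[1357.0, 21.0], [710.0, -201.0], [637.0, -179.0]]
cent top 250 [[962.0, -427.0], [722.0, -500.0], [486.0, -565.0]] [[1163.0, -66.0], [610.0, -256.0], [547.0, -236.0]]
scene corner [[491.0, -256.0], [1014.0, 67.0]]
scene corner [[439.0, -292.0], [904.0, -4.0]]
scene corner [[404.0, -315.0], [831.0, -52.0]]
[[ 0.     1.    -0.001]
 [ 1.    -0.    -0.   ]
 [-0.    -0.001 -1.   ]]
```

Call:
{"method": "step_arm", "body": {
  "increments": [
    [[-0.035,-0.0125,0,0],[-0.035,-0.0125,0,0],[-0.035,-0.0125,0,0],[-0.035,-0.0125,0,0],[0,0,0,-0.149],[0,0,0,-0.149],[0,0,0,-0.149],[0,0,0,-0.149]]
  ],
  "grip": 0.05
}}

```text
time_s: 0.95
ee_pos: [624.7, -140.0, 222.2]
eef_rot: [-1.463, -2.78, 0.0]
wrist_force: [-0.3, 0.3, 0.0]
gripper_width: 0.577
```

Call:
{"method": "step_arm", "body": {
  "increments": [
    [[0,0,0,-0.149],[0,0,0,-0.149],[0,0,0,-0.149],[0,0,0,-0.149],[0,0,0,-0.149],[0,0,0,-0.149],[0,0,0,-0.147],[0,0,0,0]]
  ]
}}

```text
time_s: 1.75
ee_pos: [624.8, -140.1, 222.1]
eef_rot: [0.103, -3.139, -0.001]
wrist_force: [0.0, -1.0, 0.2]
gripper_width: 0.574
```

```bash
python3 - <<'E'
from h import *
d=snap('wrist','wrist1.png'); s=get_state(); print(s['ee_pos'],cv2.Rodrigues(s['eef_rot'])[0].round(4).tolist(),s['wrist_force'],s['time_s'],s['gripper_width'])
print(ray(d['intrinsics'],d['world_to_cam'],(320,200)))
E
```

```text
[ 624.77654134 -140.12680897  222.18534242] [[-0.998, -0.0629, -0.0006], [-0.0629, 0.998, 0.0005], [0.0005, 0.0005, -1.0]] [ 0.46930673 -0.24844091 -0.29631755] 1.8 0.5761982023989621
(array([ 544.37541637, -144.70458697,  383.9915708 ]), array([ 0.2970218 ,  0.02397071, -0.95459109]))
```

View pics/wrist1.png

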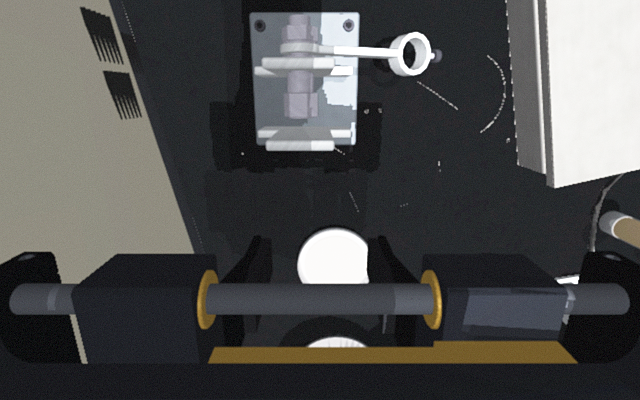

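The wrist camera now looks straight down on the stand. The base corners are at (250,12)–(357,148), the front bracket top at about (262–334, 62), the backing plate top at (267–334, 145), the head at (300,105) and the ring at (410,53). I'll take sharper pixels from a crop.

```bash
python3 - <<'E'
from h import *
im=cv2.imread('pics/wrist1.png')[0:160,235:455]; im=cv2.resize(im,(792,576),interpolation=cv2.INTER_CUBIC)
for k in range(0,220,20): cv2.putText(im,str(235+k),(int(k*3.6),10),0,.35,(0,255,255),1); cv2.line(im,(int(k*3.6),12),(int(k*3.6),18),(0,255,255),1)
for k in range(0,160,20): cv2.putText(im,str(k),(0,int(k*3.6)+5),0,.35,(0,255,255),1); cv2.line(im,(22,int(k*3.6)),(28,int(k*3.6)),(0,255,255),1)
cv2.imwrite('pics/crop2.png',im)
E
```

```text
(no output)
```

View pics/crop2.png

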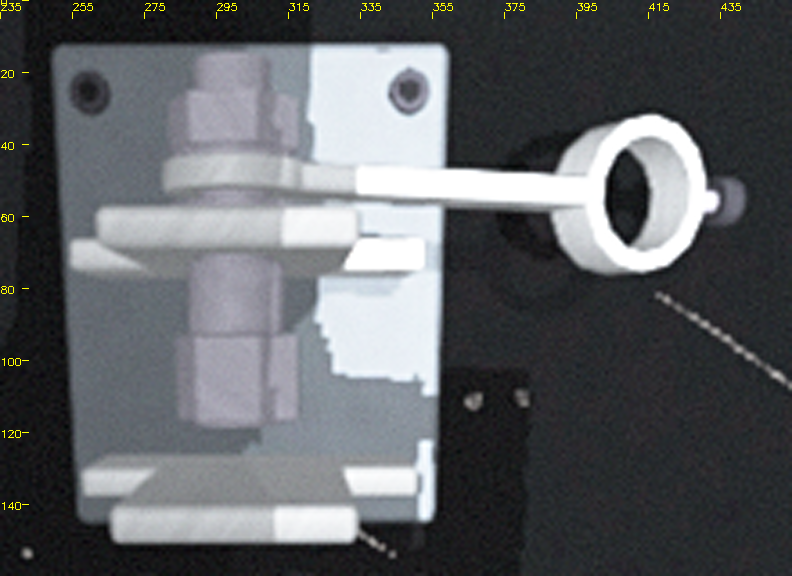

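```bash
python3 - <<'E'
from fit import *
_,K,T=load('wrist1.png')
D=[((97,227),(0,-26,129)),((358,226),(0,26,129)),((112,525),(58,-26,129)),((358,524),(58,26,129)),((53,45),(-57,-55,10)),((449,45),(-57,55,10)),((435,521),(75,55,10)),((78,522),(75,-55,10))]
Q=[onz(K,T,(235+u/3.6,v/3.6),m[2])[:2] for (u,v),m in D];P=[m[:2] for _,m in D]
for sl in(slice(0,8),slice(0,4),slice(4,8)):
    th,t,r=rigid(P[sl],Q[sl]); R=np.array([[np.cos(th),-np.sin(th)],[np.sin(th),np.cos(th)]])
    print(th.round(4),t.round(1),r.round(1),'gap',(R@[29,0]+t).round(1))
print(np.round(Q,1).tolist())
print('head top',onz(K,T,(235+237/3.6,378/3.6),118).round(1))
E
```

```text
0.0674 [ 524.3 -159.8] [0.2 1.1 0.4 0.4 1.3 1.  0.9 1. ] gap [ 553.3 -157.9]
0.0727 [ 524.3 -160.2] [0.6 0.7 0.5 0.3] gap [ 553.2 -158.1]
0.0669 [ 524.3 -159.6] [1.1 1.1 1.  0.9] gap [ 553.3 -157.6]
[[526.2, -185.6], [522.6, -134.9], [583.9, -181.5], [580.3, -130.3], [471.9, -217.5], [464.7, -109.1], [594.6, -100.3], [602.1, -209.0]]
head top [ 553.  -157.5  118. ]
```

Call:
{"method": "step_arm", "body": {
  "increments": [
    [[0.0242,-0.0045,0,0],[0.0242,-0.0045,0,0],[0.0241,-0.0045,0,-0.005],[0,0,0.03,0],[0,0,0.03,0],[0,0,0.015,0],[0,0,0,0],[0,0,0,0]]
  ]
}}

```text
time_s: 2.6
ee_pos: [554.3, -158.1, 148.1]
eef_rot: [-0.111, 3.139, -0.0]
wrist_force: [1.0, -0.2, 0.0]
gripper_width: 0.572
```

```bash
python3 - <<'E'
from h import *
s=get_state(); print(s['ee_pos'],s['wrist_force'],s['time_s'])
a=snap('scene','scene2.png')['img'][130:270,270:430]; b=snap('side','side2.png')['img'][110:250,260:420]
cv2.imwrite('pics/crop3.png',np.hstack([cv2.resize(x,(400,350),interpolation=cv2.INTER_CUBIC) for x in(a,b)]))
E
```

```text
[ 554.30733485 -158.10622386  148.1464232 ] [ 1.0082023  -0.23637182  0.00385069] 2.6
```

View pics/crop3.png

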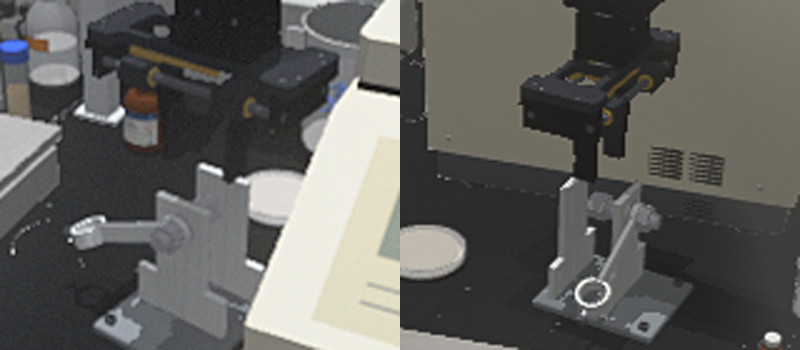

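The fingers hang above the gap with the jaws along the stand's y. In the side crop, the near fingertip is at about (585,182), between the backing plate at (565,185) and the bracket at (635,185). I'll descend with the force check on.

Call:
{"method": "step_arm", "body": {
  "increments": [
    [[0.001,0,0.015,0],[0,0,0.015,0],[0,0,0.01,0],[0,0,0.01,0],[0,0,0.01,0],[0,0,0.004,0],[0,0,0,0],[0,0,0,0]]
  ]
}}

```text
time_s: 3.5
ee_pos: [552.8, -158.3, 83.7]
eef_rot: [-0.112, 3.139, -0.0]
wrist_force: [-0.1, 0.2, -0.3]
gripper_width: 0.578
```

```bash
python3 - <<'E'
from h import *
s=get_state(); print(s['ee_pos'],s['wrist_force'],s['moment'],s['time_s'])
a=snap('scene','scene3.png')['img'][130:270,270:430]; b=snap('side','side3.png')['img'][150:220,300:380]
cv2.imwrite('pics/crop4.png',np.hstack([cv2.resize(x,(400,350),interpolation=cv2.INTER_CUBIC) for x in(a,b)]))
E
```

```text
[ 552.84959162 -158.28761168   83.72095246] [-0.11891153  0.18084038 -0.25414077] [ 0.0865578  -0.03428631  0.01099065] 3.5
```

View pics/crop4.png

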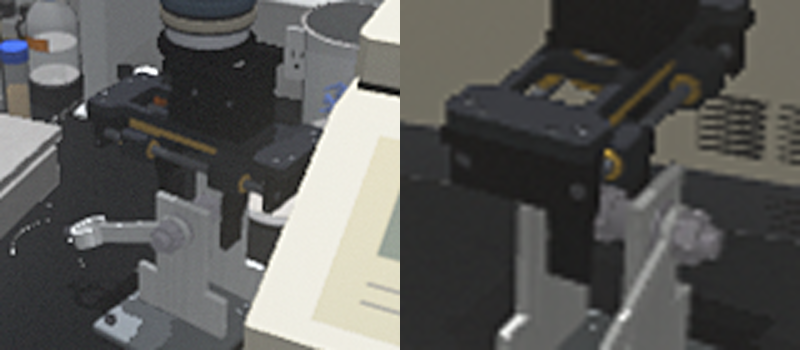

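Both fingers straddle the head inside the gap with no contact force. Next I narrow the jaws and bring the +y finger up to the head. Pressing that one finger and lifting will roll the head level, since a plain squeeze could jam on the corners.

Call:
{"method": "step_arm", "body": {
  "increments": [
    [[0,0,0,0],[0,0,0,0],[0,0,0,0],[0,-0.001,0,0],[0,-0.001,0,0],[0,-0.001,0,0],[0,-0.001,0,0],[0,0,0,0]]
  ],
  "grip": 0.034,
  "grip_force": 30
}}

```text
time_s: 4.4
ee_pos: [552.8, -162.5, 83.5]
eef_rot: [-0.111, 3.14, -0.0]
wrist_force: [-0.4, -1.0, 0.5]
gripper_width: 0.392
```

Call:
{"method": "step_arm", "body": {
  "increments": [
    [[0,-0.001,0,0],[0,0,0,0],[0,-0.001,0,0],[0,0,0,0],[0,0,0,0],[0,0,0,0],[0,0,0,0],[0,0,0,0]]
  ]
}}

```text
time_s: 5.2
ee_pos: [553.0, -163.5, 83.5]
eef_rot: [0.113, -3.139, -0.001]
wrist_force: [-1.6, 4.6, 1.3]
gripper_width: 0.393
```

Contact shows as 4.6 N in y. I'll press harder and lift.

Call:
{"method": "step_arm", "body": {
  "increments": [
    [[0,-0.001,0,0],[0,-0.001,0,0],[0,-0.001,0,0],[0,0,0,0],[0,0,0,0],[0,-0.0005,-0.001,0],[0,-0.0005,-0.001,0],[0,0,0,0]]
  ]
}}

```text
time_s: 6.0
ee_pos: [553.0, -163.8, 85.0]
eef_rot: [0.116, -3.138, -0.008]
wrist_force: [-0.1, 11.4, -0.5]
gripper_width: 0.394
```

```bash
cat > ring.py <<'E'
import sys
from fit import *
# white ring blob centre on stand plane x=-11.5 -> (y,z) ; scene bias: relative to droop reference
def plane(K,T,uv,th=0.068,t=np.array([524.3,-159.8])):
    o,d=ray(K,T,uv); n=np.array([np.cos(th),np.sin(th),0]); p0=np.array([t[0],t[1],0])-11.5*n
    p=o+d*(n@(p0-o))/(n@d); return np.array([[-np.sin(th),np.cos(th)]])@(p[:2]-t),p[2]
f=sys.argv[1]
if len(sys.argv)>2: snap('side',f)
print(get_state()['wrist_force'],get_state()['ee_pos'])
E
python3 - <<'E'
from h import *
a=snap('side','side4.png')['img']; b=cv2.imread('pics/side3.png')
d=cv2.absdiff(a,b).max(2); ys,xs=np.where(d>40); m=(ys>150)&(xs>300)&(xs<400); print(m.sum(), np.c_[xs,ys][m].min(0) if m.any() else 0,np.c_[xs,ys][m].max(0) if m.any() else 0)
s=get_state(); print(s['ee_pos'],s['wrist_force'])
E
```

```text
444 [308 151] [371 241]
[ 553.01407438 -163.81479546   84.92202077] [-0.51097487 11.10752826 -1.08970995]
```

Call:
{"method": "step_arm", "body": {
  "increments": [
    [[0,-0.001,0,0],[0,-0.001,-0.001,0],[0,-0.0005,-0.001,0],[0,-0.0005,-0.001,0],[0,-0.0005,-0.001,0],[0,0,0,0],[0,0,0,0],[0,0,0,0]]
  ]
}}

```text
time_s: 6.85
ee_pos: [553.1, -164.8, 88.5]
eef_rot: [0.118, -3.137, -0.013]
wrist_force: [-0.3, 13.6, -2.4]
gripper_width: 0.391
```

```bash
python3 - <<'E'
from h import *
a=snap('side','side5.png')['img']; b=cv2.imread('pics/side3.png')
s=get_state(); print(s['ee_pos'],s['wrist_force'])
cv2.imwrite('pics/crop5.png',np.hstack([cv2.resize(x[160:250,300:390],(400,400),interpolation=cv2.INTER_CUBIC) for x in(b,a)]))
E
```

```text
[ 553.07302931 -164.82828669   88.52971027] [ 8.10895263e-03  1.44905104e+01 -1.22215618e+00]
```

View pics/crop5.png

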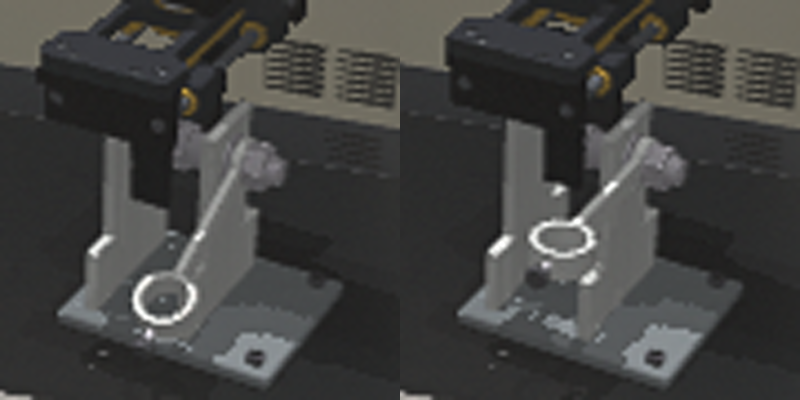

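The lift is turning the head. The ring's top rim moved from side pixel (337,227) to (336,214). Now I'll compute the angle from it.

```bash
cat > ang.py <<'E'
from fit import *
def ringpx(K,T,a,th=0.068,t=(524.3,-159.8),h=9):
    # top rim centre of ring (101 along, h above), bolt angle a, stand frame x=-11.5
    y=101*np.cos(a)+h*np.sin(a); z=105-101*np.sin(a)+h*np.cos(a)
    c,s=np.cos(th),np.sin(th); return proj(K,T,np.array([t[0]-11.5*c-y*s,t[1]-11.5*s+y*c,z]))
E
python3 - <<'E'
from ang import *
_,K,T=load('side5.png')
for a in(.4,.3,.2,.1,0,-.1): print(a,ringpx(K,T,a).round(1))
for f in('side3.png','side5.png'):
    im,_,_=load(f); r=im[190:240,320:356]; m=(r.min(2)>215).astype(np.uint8)
    n,l,st,c=cv2.connectedComponentsWithStats(m,connectivity=8); k=[(st[i].tolist(),c[i].round(1).tolist()) for i in range(1,n) if st[i][4]>12]; print(f,[((s[0]+320,s[1]+190),s[2:],(c[0]+320,c[1]+190)) for s,c in k])
E
```

```text
0.4 [336.1 226.2]
0.3 [335.8 223.2]
0.2 [335.6 219.9]
0.1 [335.7 216.3]
0 [335.9 212.5]
-0.1 [336.3 208.4]
side3.png [((330, 222), [8, 11, 16], (332.4, 228.3))]
side5.png []
```

Corrected for the view bias, the angle is about 0.0–0.03 rad, so the flat is flush with the +y pad. I'll close the second finger in stages, closing first and then relieving the push.

Call:
{"method": "step_arm", "body": {
  "increments": [
    [[0,0,0,0],[0,0,0,0],[0,0,0,0],[0,0.001,0,0],[0,0.001,0,0],[0,0.001,0,0],[0,0,0,0],[0,0,0,0]]
  ],
  "grip": 0.028
}}

```text
time_s: 7.7
ee_pos: [552.9, -161.8, 88.6]
eef_rot: [0.118, -3.137, -0.013]
wrist_force: [-1.0, 15.0, -2.0]
gripper_width: 0.321
```

Call:
{"method": "step_arm", "body": {
  "increments": [
    [[0,0,0,0],[0,0,0,0],[0,0,0,0],[0,0,0,0],[0,0,0,0],[0,0,0,0],[0,0,0,0],[0,0,0,0]]
  ],
  "grip": 0.015,
  "grip_force": 40
}}

```text
time_s: 8.5
ee_pos: [552.7, -159.7, 88.5]
eef_rot: [0.119, -3.137, -0.017]
wrist_force: [-1.7, 19.0, -0.8]
gripper_width: 0.273
```

The jaw opening is 23.8 mm, which is the across-flats size, so both pads sit flush on flats. I'll relieve the leftover side push.

Call:
{"method": "step_arm", "body": {
  "increments": [
    [[0,0.0015,0,0],[0,0.0015,0,0],[0,0.0015,0,0],[0,0.0015,0,0],[0,0.0015,0,0],[0,0.001,0,0],[0,0,0,0],[0,0,0,0]]
  ]
}}

```text
time_s: 9.3
ee_pos: [552.7, -159.7, 88.6]
eef_rot: [0.113, -3.14, -0.002]
wrist_force: [2.6, 4.0, -9.0]
gripper_width: 0.269
```

```bash
python3 - <<'E'
from ang import *
s=get_state(); print(s['ee_pos'],s['wrist_force'],s['moment'],s['gripper_width'],cv2.Rodrigues(s['eef_rot'])[0].round(3).tolist())
a=snap('side','side6.png')['img']; b=snap('scene','scene6.png')['img']; c=cv2.imread('pics/scene3.png')
_,K,T=load('scene6.png'); print([ringpx(K,T,x).round(1).tolist() for x in(.4,.1,0,-.1)])
cv2.imwrite('pics/crop6.png',np.hstack([cv2.resize(x,(266,400),interpolation=cv2.INTER_CUBIC) for x in(a[170:260,310:370],c[170:260,290:350],b[170:260,290:350])]))
E
```

```text
[ 552.68868219 -159.69755188   88.57127417] [ 2.57711556  4.03345353 -9.03300432] [ 1.03998447 -0.6926154   0.08236992] 0.26910805644991637 [[-0.997, -0.072, -0.0], [-0.072, 0.997, 0.001], [0.0, 0.001, -1.0]]
[[304.7, 218.6], [302.6, 206.6], [302.5, 202.7], [302.8, 199.0]]
```

View pics/crop6.png

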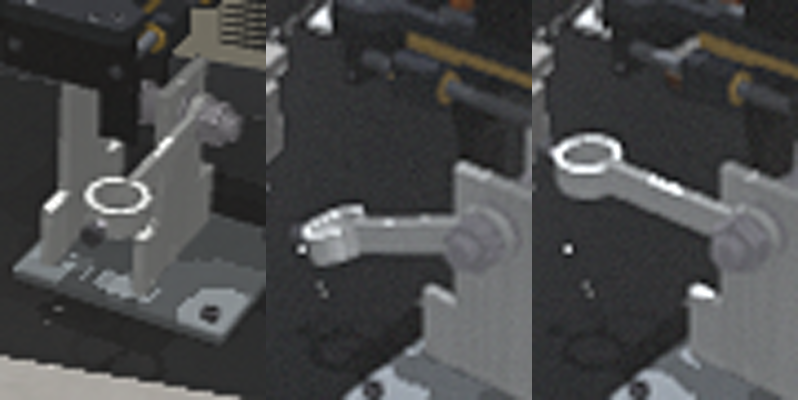

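Both views put the ring near level. In the scene view its rim centre is at (302.6, 205) against 202.7 predicted, with about 1 px of bias. In the side view it is at (336.4, 214). I'll relieve the leftover vertical and side load, grip a bit more firmly, and check again.

Call:
{"method": "step_arm", "body": {
  "increments": [
    [[0,0.001,0.001,0],[0,0.001,0.001,0],[0,0,0.001,0],[0,0,0,0],[0,0,0,0],[0,0,0,0],[0,0,0,0],[0,0,0,0]]
  ],
  "grip_force": 50
}}

```text
time_s: 10.2
ee_pos: [552.7, -159.7, 88.4]
eef_rot: [-0.111, 3.139, -0.004]
wrist_force: [-2.2, 2.6, 8.8]
gripper_width: 0.271
```

```bash
python3 - <<'E'
from ang import *
s=get_state(); print(s['time_s'],s['ee_pos'],s['wrist_force'],s['moment'],s['gripper_width'],cv2.Rodrigues(s['eef_rot'])[0].round(3).tolist())
for n,ref,uv in(('scene','scene3.png',[(305,219),(302.6,205)]),('side','side3.png',[(337,227.5),(336.4,214)])):
    snap(n,n+'7.png')
    for f,(u,v),a in((ref,uv[0],.4),(n+'7.png',uv[1],0)):
        im,K,T=load(f); u0,v0=int(u)-12,int(v)-10; r=cv2.resize(im[v0:v0+20,u0:u0+24],None,fx=8,fy=8,interpolation=cv2.INTER_CUBIC)
        m=(r.min(2)>175).astype(np.uint8); c=max(cv2.findContours(m,cv2.RETR_EXTERNAL,cv2.CHAIN_APPROX_NONE)[0],key=cv2.contourArea)
        e=cv2.fitEllipse(c); print(f,(u0+(e[0][0]+.5)/8-.5,v0+(e[0][1]+.5)/8-.5),np.array(e[1])/8,'pred',ringpx(K,T,a).round(1))
    for o in ((744,85,92),(350,-128,44),(360,-241,58),(739,-109,16)):pass
    d=cv2.absdiff(cv2.imread('pics/'+n+'0.png'),cv2.imread('pics/'+n+'7.png')).max(2)
    B={'scene':dict(vial=(260,272,284,303),beaker=(298,292,336,342)),'side':dict(amber=(200,212,228,255),beaker=(414,207,444,240),vial=(400,242,416,264),dish=(250,199,290,222))}[n]
    print({k:int((d[y0:y1,x0:x1]>50).sum()) for k,(x0,y0,x1,y1) in B.items()})
E
```

```text
10.2 [ 552.74286265 -159.74962584   88.43893733] [-2.2354061   2.60536614  8.81823572] [0.4905164  0.66321327 0.21282701] 0.2709284509151581 [[-0.998, -0.07, 0.001], [-0.07, 0.998, -0.002], [-0.001, -0.002, -1.0]]
scene3.png (302.93415355682373, 220.54544162750244) [5.03453541 9.2504015 ] pred [304.7 218.6]
scene7.png (300.57565689086914, 204.9495792388916) [ 6.81866646 11.85334778] pred [302.5 202.7]
{'vial': 0, 'beaker': 0}
side3.png (336.50798416137695, 226.50928783416748) [10.83977795 13.23055172] pred [336.1 226.2]
side7.png (336.0103769302368, 213.63678550720215) [ 7.48060226 13.56984043] pred [335.9 212.5]
{'amber': 0, 'beaker': 0, 'vial': 0, 'dish': 0}
```

Both views put the angle within about 0.02 rad of level. The tool is upright and the bystanders haven't moved. One last small vertical relief, then a hold.

Call:
{"method": "step_arm", "body": {
  "increments": [
    [[0,0.001,-0.0015,0],[0,0,0,0],[0,0,0,0],[0,0,0,0],[0,0,0,0],[0,0,0,0],[0,0,0,0],[0,0,0,0]]
  ]
}}

```text
time_s: 11.1
ee_pos: [552.7, -159.6, 88.5]
eef_rot: [-0.11, 3.139, -0.004]
wrist_force: [-0.7, -6.3, 1.6]
gripper_width: 0.265
```

```bash
python3 - <<'E'
from ang import *
from bench import sign_off
s=get_state(); print(s['time_s'],s['ee_pos'],s['wrist_force'],s['gripper_width'],s['eef_rot'])
a=snap('side','side8.png')['img']; d=cv2.absdiff(a,cv2.imread('pics/side7.png')).max(2)[195:235,318:356]; n=int((d>50).sum()); print('ring diff',n)
if n<15 and abs(s['wrist_force']).max()<12 and abs(s['gripper_width']-.271)<.01: print(sign_off())
E
```

```text
11.1 [ 552.74125634 -159.6329483    88.49430748] [-0.69509378 -6.31948255  1.58304238] 0.265443723775582 [-0.10975474  3.13892065 -0.00430128]
ring diff 1
the job is handed in; nothing more can be done
None
```

The clamp arm is level to within about 0.02 rad by camera, and I handed the job in at about 11 s with the gripper still holding the bolt head. The sign-off gives no verdict.

**How it was done:** I lowered the open fingers into the gap on either side of the head. I then pressed the +y finger on it and lifted about 5 mm, which rolled the head up from its stop. Finally I closed both pads on the upright flats at 50 N and eased off most of the leftover push.

**Last checks:**
- **Grip:** the opening read about 23–24 mm against 24 mm across flats, so the pads should sit flush.
- **Level:** the ring's movement since the droop gave about 0.01 rad in the scene view and 0.02 rad in the side view. The tool was upright to about 0.004 rad, and the ring did not move over the final hold.
- **Forces:** readings after each move stayed at or below about 19 N, and the last was about 6 N.
- **Bystanders:** the beaker, vial, dish and amber bottle showed no change in the pictures. Only the hexagon head was pressed; nothing was aimed at the clamp arm.

**What disagreed:**
- **Stand position:** the scene and side views differed by about 6 mm in y, so I used the wrist view. First contact then suggested the head was 1–2 mm further towards -y.
- **Ring pixels:** in the scene view they sat about 2 px off the prediction both before and after, so I relied on the movement rather than the absolute position.

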